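# Build the sieve stack on the lab shaker

## Task

Build up the specimen sieve stack on the round platform of the shaker (not on the square pan of the balance), one piece after another from the bottom: first the collecting pan inside the platform's raised rim, then the low fine-mesh sieve, then the tall sieve with the large holes, and last the lid. Every piece must sit upright and fully home, each foot inside the rim of the piece below, and be let go. Leave the tub, vial, wash bottle and tip box standing where they are.

Things in the scene. Friction and masses are not known exactly. Their poses are not given: they have to be found in the camera images.
- pan: Collecting pan of the sieve set: round open steel cup with a plain closed floor, outer diameter 60 mm, height 32 mm, wall 3 mm, inside diameter 54 mm, flat underside without a foot. Stands loose and upright on the bench (about 0.12 kg). Origin at the centre of its underside, z up along its axis.
- fine: Fine sieve: low round steel sieve, close wire mesh as floor. 38 mm high: tapered foot 8 mm high (diameter 40 mm below, 48 mm from 5 mm up), then frame of outer diameter 60, inside 54 mm, open on top. The foot goes into the pan's mouth until the frame rests on its rim: origin then 24 mm above the pan's. Loose, upright, 0.12 kg. Origin: centre of the foot's underside, z up.
- coarse: Coarse sieve: the tall round steel sieve, its floor a plate with seven large round holes of 12 mm. Total height 56 mm: the same 8 mm foot, frame of outer diameter 60 mm from 8 to 56 mm, inside diameter 54 mm. Seated on the fine sieve, its origin is 30 mm above the fine sieve's. Loose, upright, about 0.15 kg. Origin at the centre of the foot's underside, z up.
- lid: Lid of the sieve set: the same 8 mm foot under a flat steel disc of diameter 60 mm (8 to 14 mm up), with an upright black cylindrical knob in the middle, diameter 18 mm, from 14 to 40 mm up. Seated on the coarse sieve, its origin is 48 mm above the coarse sieve's. Loose, upright, about 0.1 kg. Origin at the centre of the foot's underside, z up.
- seat (a point): Centre of the upper face of the shaker's round platform, where the pan stands, 58 mm above the bench; z up. The shaker is a fixed white box 140 x 140 mm with an aluminium disc on top (diameter 104 mm); a rim 5 mm high, inside diameter 80 mm, outside 88 mm, surrounds the seat. It does not move.
- balance: Small grey balance, fixed: box 150 x 140 x 44 mm with a square steel weighing pan (100 mm), top at 55 mm, and a display. Nothing belongs on it. Origin at the centre of its underside.
- tub: Clear round specimen tub with a black screw lid, diameter 78 mm, 54 mm high, loose; to be left alone. Origin at the centre of its underside, z up.
- vial: Small sample vial with white cap, diameter 24 mm, 42 mm high, loose; to be left alone. Origin at the centre of its underside, z up.
- bottle: White wash bottle, diameter 68 mm, 180 mm high with a bent spout, loose; to be left alone. Origin at the centre of its underside, z up.
- tipbox: Pipette tip box with blue lid, 87 x 122 mm, 57 mm high, loose; to be left alone. Origin at the centre of its underside, z up.

How it is judged (in metres and radians):
On the way, in this order (a step that is already met when the one before it is completed fails the run):
1. the pan stands on the shaker's platform inside its rim, let go (horizontal distance between pan and seat below 0.013 m and z of pan in the frame of seat between -0.004 and 0.004 m and angle between pan's own z axis and vertical below 0.08 rad and contact force between pan and the fingers below 0.05 N), for 0.2 s.
2. the fine sieve is seated on the pan, let go (horizontal distance between pan and seat below 0.013 m and z of pan in the frame of seat between -0.004 and 0.004 m and angle between each of pan, fine's own z axis and vertical below 0.08 rad and horizontal distance between fine and pan below 0.006 m and z of fine in the frame of pan between 0.02 and 0.028 m and contact force between fine and the fingers below 0.05 N), for 0.2 s.
3. the coarse sieve is seated on the fine sieve, let go (horizontal distance between pan and seat below 0.013 m and z of pan in the frame of seat between -0.004 and 0.004 m and angle between each of pan, fine, coarse's own z axis and vertical below 0.08 rad and horizontal distance between fine and pan below 0.006 m and z of fine in the frame of pan between 0.02 and 0.028 m and horizontal distance between coarse and fine below 0.006 m and z of coarse in the frame of fine between 0.026 and 0.034 m and contact force between coarse and the fingers below 0.05 N), for 0.2 s.
4. the lid is seated on the coarse sieve, let go (horizontal distance between pan and seat below 0.013 m and z of pan in the frame of seat between -0.004 and 0.004 m and angle between each of pan, fine, coarse, lid's own z axis and vertical below 0.08 rad and horizontal distance between fine and pan below 0.006 m and z of fine in the frame of pan between 0.02 and 0.028 m and horizontal distance between coarse and fine below 0.006 m and z of coarse in the frame of fine between 0.026 and 0.034 m and horizontal distance between lid and coarse below 0.006 m and z of lid in the frame of coarse between 0.044 and 0.052 m and contact force between lid and the fingers below 0.05 N), for 0.2 s.
At the end, for the whole second after the job is handed in: Pan, fine sieve, coarse sieve and lid stand in this order on the shaker: pan flat and within 13 mm of the seat's centre, each further piece within 6 mm of the axis of the one below and 4 mm of its seated height, all upright (0.08 rad), released and at rest (horizontal distance between pan and seat below 0.013 m and z of pan in the frame of seat between -0.004 and 0.004 m and angle between each of pan, fine, coarse, lid's own z axis and vertical below 0.08 rad and horizontal distance between fine and pan below 0.006 m and z of fine in the frame of pan between 0.02 and 0.028 m and horizontal distance between coarse and fine below 0.006 m and z of coarse in the frame of fine between 0.026 and 0.034 m and horizontal distance between lid and coarse below 0.006 m and z of lid in the frame of coarse between 0.044 and 0.052 m and linear speed of each of pan, fine, coarse, lid below 0.02 m/s and angular speed of each of pan, fine, coarse, lid below 0.2 rad/s); the robot touches nothing.
It fails at once if the specimen tub is pushed more than 25 mm or tipped over (distance of tub from where it was at the start of the episode above 0.025 m or angle between tub's own z axis and vertical above 0.5 rad).
It fails at once if the vial is pushed more than 25 mm or tipped over (distance of vial from where it was at the start of the episode above 0.025 m or angle between vial's own z axis and vertical above 0.5 rad).
It fails at once if the wash bottle is pushed more than 25 mm or tipped over (distance of bottle from where it was at the start of the episode above 0.025 m or angle between bottle's own z axis and vertical above 0.5 rad).
It fails at once if the tip box is pushed more than 25 mm or tipped over (distance of tipbox from where it was at the start of the episode above 0.025 m or angle between tipbox's own z axis and vertical above 0.5 rad).
It also fails if it takes over 112 s, if anything falls off the work surface, if the arm or the gripper's body presses on something with over 40 N, if the wrist force passes 120 N, or if a joint passes its speed limit or range.

## Robot

A 6-joint arm with a two-finger parallel gripper is mounted at the origin on the work surface. World frame = base frame: x ahead of the robot, y to its left, z up, the work surface at z = 0. Lengths are in mm, angles in rad, forces in N, time in s.
With the tool pointing down it reaches from about 275 to 1000 mm from the base axis. Payload 8.4 kg.
Tool frame: the origin (TCP) lies at the very end of the fingers, on their centre line; the grasp point (between the pads) lies 19 mm behind it (env.hold_point_z is the distance from the TCP to the grasp point, in mm); x points along the fingers, y is the direction in which the jaws open and shut, and the axes are right-handed (so a half turn about x gives the same grasp; the last joint's range is limited). The gripper opens to 85 mm and grips with 20 to 120 N. Pads are 22 mm wide; open, the fingers measure 114 mm over their backs; the gripper's body (76 mm by 85 mm) begins 54 mm behind the grasp point. The pads swing forward as they close: fully open they stand 13 mm farther back than shut.
Start: joints at [1.196, 0.353, 1.633, -0, 1.155, -0.002], TCP at [227.639, 582.072, 231.281] pointing down, gripper open.
Joint ranges: [-2.63, 2.63], [-0.92, 2.1], [0.06, 2.66], [-1.3, 4.44], [0, 2.69], [-3.02, 3.02]. Speed limits (rad/s): [2.22, 2.22, 2.79, 3.14, 3.14, 3.14].

## Interface

Orientations are given as a unit quaternion [w, x, y, z].
In Python, from station import env gives the robot as it stands.
- The arm moves only by the shell command python3 -m crank 'ROWS' [OPENING]. ROWS is JSON, a list of rows, each a list of 2 entries, a list of its own where there are three numbers: the shift along the world's x, y, z in m, then the turn, a rotation vector about the world's x, y, z in rad. A call has 1 to 10 rows; each row is the pose to reach, as a shift and turn from the pose commanded when the call began; what a row does not reach only later rows make up. A row lasts 1/8 s, in which the tool goes at most 62.5 mm and 10.7 degrees, less where a joint would pass 70% of its speed; a pose out of reach is approached as far as the arm can. A call with a gripper value outside its range is refused whole. OPENING is the finger opening in m, from 0 to 0.0854, set as the call begins (- or left out, the last holds). The fingers move at their own pace and stop on an object; the grip force is fixed at half the most. Time passes only in rows, so rows that repeat a pose let the fingers close. It gives the time, the measured TCP pose, the force and the opening at its end, in the units of the state.
- env.observe(): the state, without advancing time (a new reading comes with each control period).
- env.snapshot(name): name is "scene" or "top"; returns (picture, depth): 384x512x3 uint8, red, green, blue; 384x512 float32, mm along the optical axis (not along the pixel's ray), 0 where there is no reading.
- env.camera_model(name): a dict with "camera_matrix" (3x3 intrinsics, pixels), "k1" (the pictures are not rectified: a ray, as slopes to the right and down, at radius r is drawn at 1 + k1 r^2 times it, then the intrinsics apply), "extrinsics" (4x4, takes a point from world to camera coordinates). Camera axes: x right, y up, looking along -z (the intrinsics and any distortion apply to the point x, -y, -z); pixel columns grow to the right and rows downward; lengths in mm; the calibration is good to about 2 mm. A picture is of the moment at which its call begins. camera_model takes no time and is no camera call.
- env.sign_off(): hands the job in, once; it reports no verdict.
The state is a dict: "t": time; "joint_pos": joint angles; "joint_vel": joint speeds; "joint_torque": joint torques, N m; "position": TCP position; "orientation": TCP orientation; "force": force on the tool from outside, world axes, zero at the start; "wrist_torque": the same for the moment, N m; "width": opening from 0.0 (shut) to 1.0 (fully open).
Only numpy, scipy, OpenCV 4.12 (cv2) and the standard library are available. Lean on these libraries where they do the work, as an engineer would, in place of code of your own. Each camera call takes 0.05 s, during which the arm holds its last target. There are 200 camera calls.

## Working session

There is one attempt and no reset: what is moved stays moved. The work goes in short steps, Python scripts to look and compute and a shell command to move; the robot and the scene stay as the last step left them, time stands still between calls to the robot, and variables do not carry over. Pictures are saved under pics/ and viewed, about 12 in all and at most 16, crops included, and the job is handed in when it is done.

```bash
ls; mkdir -p pics; python3 - <<'E'
from station import env
import cv2,numpy as np
print(env.observe())
for n in("scene","top"):
    p,d=env.snapshot(n); cv2.imwrite(f"pics/{n}0.png",p[:,:,::-1]); np.save(f"pics/{n}0.npy",d)
    print(n,env.camera_model(n),(d>0).mean())
E
```

```text
pics
{'t': 0.0, 'joint_pos': array([ 1.19560897e+00,  3.53667106e-01,  1.63416626e+00, -2.10437582e-06,
        1.15519219e+00, -2.38921728e-03]), 'joint_vel': array([ 0.00147197,  0.00085456,  0.00061367,  0.00022759, -0.00017987,
        0.00013249]), 'joint_torque': array([ 1.22452511e-03, -6.05249476e+01, -3.42068374e+01,  1.35905043e-04,
        9.05820751e-03, -2.19894315e-05]), 'position': array([227.45260152, 581.61259605, 230.5360968 ]), 'orientation': array([ 0.6947637 ,  0.13054406,  0.69495252, -0.13153953]), 'force': array([ 0.19420289, -0.31352659,  0.50431962]), 'wrist_torque': array([-0.01915168, -0.02529103,  0.02673643]), 'width': 1.0004445211960058}
scene {'camera_matrix': array([[492.48048616,   0.        , 268.65001887],
       [  0.        , 492.48048616, 189.14066569],
       [  0.        ,   0.        ,   1.        ]]), 'k1': -0.03242762096675989, 'extrinsics': array([[ 5.03694303e-01,  8.63881899e-01,  3.36492812e-04,
        -3.00526476e+02],
       [-4.95152208e-01,  2.88383834e-01,  8.19548080e-01,
         2.04454871e+02],
       [ 7.07895713e-01, -4.12968314e-01,  5.73010325e-01,
        -1.88744768e+03],
       [ 0.00000000e+00,  0.00000000e+00,  0.00000000e+00,
         1.00000000e+00]])} 0.9960225423177084
top {'camera_matrix': array([[347.70702208,   0.        , 259.86334543],
       [  0.        , 347.70702208, 192.22033741],
       [  0.        ,   0.        ,   1.        ]]), 'k1': -0.1055095498591175, 'extrinsics': array([[ 3.08479083e-03, -9.99994024e-01, -1.56086477e-03,
        -1.25880296e+01],
       [ 9.84875270e-01,  2.76774227e-03,  1.73242726e-01,
        -5.35532828e+02],
       [-1.73237370e-01, -2.07167468e-03,  9.84877922e-01,
        -8.69195279e+02],
       [ 0.00000000e+00,  0.00000000e+00,  0.00000000e+00,
         1.00000000e+00]])} 0.9958140055338541
```

```bash
cat > h.py <<'E'
import numpy as np,cv2
from station import env
def cam(n):
    c=env.camera_model(n); return c["camera_matrix"],c["k1"],c["extrinsics"]
def slopes(n,uv):
    K,k,E=cam(n); uv=np.atleast_2d(np.float64(uv)).reshape(-1,1,2)
    return cv2.undistortPoints(uv,K,np.array([k,0,0,0.])).reshape(-1,2)
def onplane(n,uv,z):
    E=cam(n)[2]; s=slopes(n,uv); R=E[:3,:3]; C=-R.T@E[:3,3]
    d=np.c_[s[:,0],-s[:,1],-np.ones(len(s))]@R
    return C+d*((z-C[2])/d[:,2])[:,None]
def fromdepth(n,uv,dep):
    E=cam(n)[2]; s=slopes(n,uv); p=np.c_[s[:,0],-s[:,1],-np.ones(len(s))]*np.asarray(dep).reshape(-1,1)
    return (p-E[:3,3])@E[:3,:3]
def proj(n,P):
    K,k,E=cam(n); P=np.atleast_2d(np.float64(P)); p=P@E[:3,:3].T+E[:3,3]; p=p*[1,-1,-1]
    return cv2.projectPoints(p,np.zeros(3),np.zeros(3),K,np.array([k,0,0,0.]))[0].reshape(-1,2)
def cloud(n,d):
    v,u=np.nonzero(d>0); P=np.full(d.shape+(3,),np.nan); P[v,u]=fromdepth(n,np.c_[u,v],d[v,u]); return P
E
python3 - <<'E'
import cv2
for n in("scene","top"):
    cv2.imwrite(f"pics/{n}0b.png",cv2.resize(cv2.imread(f"pics/{n}0.png"),(800,600),interpolation=3))
E
```

```text
(no output)
```

View pics/scene0b.png

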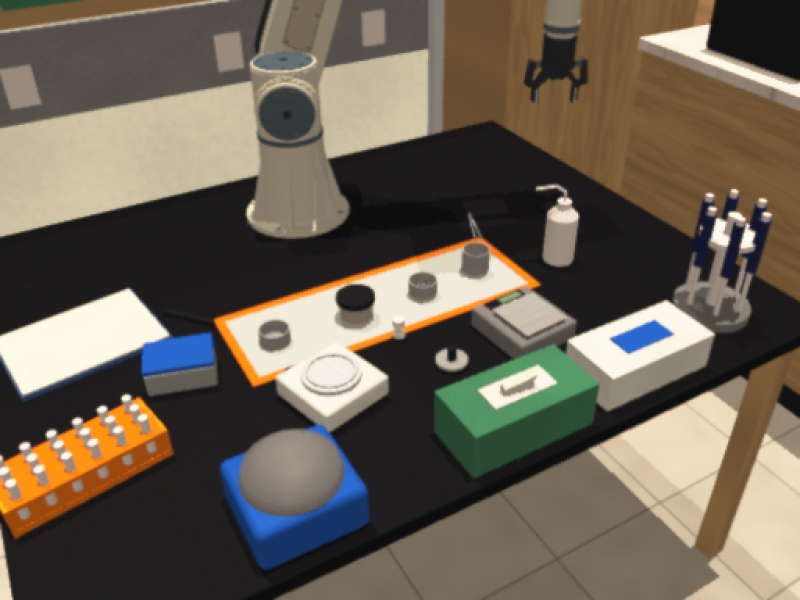

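View pics/top0b.png

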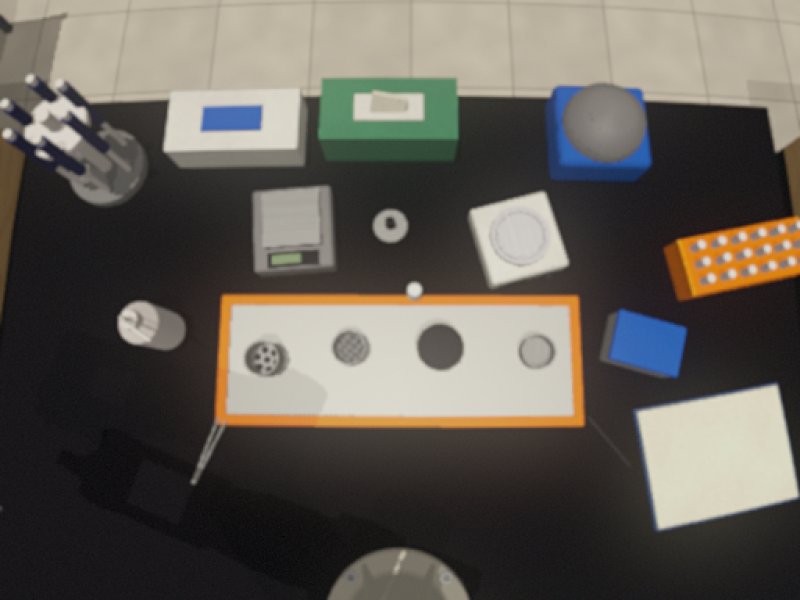

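The scene view has the pan at (274,335), the fine sieve at (423,287), the coarse sieve at (475,258), the lid at (452,358) and the shaker seat at (331,374). The top view (800 px wide) has the coarse sieve at (266,358), the fine sieve at (351,347), the tub at (440,346), the pan at (536,351), the lid at (390,226), the shaker seat at (519,236) and the vial at (414,289). Next I'll measure each one in both views.

```bash
cat > meas.py <<'E'
from h import *
from scipy.optimize import least_squares
s=512/800
T=dict(coarse=(266,358),fine=(351,347),tub=(440,346),pan=(536,351),lid=(390,226),seat=(519,236),vial=(414,289),bottle=(150,325),balance=(293,225))
S=dict(coarse=(475,248),fine=(423,280),tub=(356,295),pan=(274,330),lid=(452,358),seat=(331,374),vial=(398,326),bottle=(560,230),balance=(525,315))
def fit(P):
    c0=(P[:,:2].max(0)+P[:,:2].min(0))/2
    r=least_squares(lambda q:np.hypot(P[:,0]-q[0],P[:,1]-q[1])-q[2],[*c0,30],loss='soft_l1',f_scale=1)
    return r.x
if __name__=="__main__":
    C={n:cloud(n,np.load(f"pics/{n}0.npy")) for n in("top","scene")}
    for k in T:
        out=[]
        g=onplane("top",np.array(T[k])*s,40)[0]
        for n in C:
            P=C[n].reshape(-1,3); P=P[np.isfinite(P[:,0])]
            Q=P[(np.hypot(*(P[:,:2]-g[:2]).T)<(75 if k=="seat" else 48))&(P[:,2]>6)]
            zt=np.percentile(Q[:,2],97); R=Q[Q[:,2]>zt-5]
            out.append((n,len(Q),zt.round(1),((R.max(0)+R.min(0))/2)[:2].round(1),np.ptp(R,axis=0)[:2].round(0)))
        # triangulate hand-picked approx
        print(k,g[:2].round(0),*out)
    # bench level
    for n in C:
        print(n,[np.nanmedian(C[n][v-3:v+4,u-3:u+4].reshape(-1,3),0).round(1) for u,v in [proj(n,[500,-80,0])[0].astype(int),proj(n,[700,350,0])[0].astype(int)]])
E
python3 meas.py
```

```text
coarse [438. 224.] ('top', 486, np.float64(57.4), array([438.2, 229.4]), array([55., 58.])) ('scene', 341, np.float64(56.5), array([440.6, 227.3]), array([59., 60.]))
fine [457.  81.] ('top', 416, np.float64(39.9), array([457.6,  88. ]), array([58., 58.])) ('scene', 293, np.float64(38.9), array([460.,  83.]), array([64., 63.]))
tub [459. -68.] ('top', 712, np.float64(57.3), array([458. , -65.7]), array([75., 77.])) ('scene', 554, np.float64(57.0), array([461.9, -69.2]), array([82., 74.]))
pan [ 451. -230.] ('top', 205, np.float64(34.5), array([ 452. , -235.6]), array([56., 57.])) ('scene', 296, np.float64(33.9), array([ 454.8, -238. ]), array([64., 59.]))
lid [668.  17.] ('top', 346, np.float64(40.8), array([676.5,  20.5]), array([16., 14.])) ('scene', 252, np.float64(41.3), array([683.7,  16.3]), array([21., 16.]))
seat [ 651. -208.] ('top', 2227, np.float64(63.3), array([ 647.8, -206.2]), array([103., 103.])) ('scene', 1882, np.float64(63.1), array([ 651.4, -207.8]), array([104., 103.]))
vial [556. -25.] ('top', 81, np.float64(45.1), array([555.7, -23.3]), array([22., 19.])) ('scene', 105, np.float64(44.9), array([557.8, -26.7]), array([26., 23.]))
bottle [492. 432.] ('top', 852, np.float64(174.7), array([477.4, 402.4]), array([19., 27.])) ('scene', 675, np.float64(165.3), array([482.9, 405.8]), array([25., 34.]))
balance [670. 188.] ('top', 966, np.float64(58.7), array([672.8, 187.6]), array([88., 96.])) ('scene', 485, np.float64(58.6), array([673.9, 187.4]), array([88., 95.]))
top [array([501.2, -76.2,   5. ]), array([702.2, 351.6,   0.9])]
scene [array([496.8, -81.3,   1.8]), array([ 6.989e+02,  3.514e+02, -1.000e-01])]
```

```bash
python3 - <<'E'
from meas import *
from scipy.spatial.transform import Rotation as Ro
q=env.observe()["orientation"]; print("axes x,y of tool",Ro.from_quat(np.roll(q,-1)).as_matrix()[:,:2].T.round(3))
C={n:cloud(n,np.load(f"pics/{n}0.npy")).reshape(-1,3) for n in("top","scene")}
for n in C:
    P=C[n]; F=P[(np.hypot(P[:,0]-227,P[:,1]-582)<70)&(P[:,2]>200)&(P[:,2]<300)]
    print("finger",n,len(F),np.sort(F[:,2])[:5].round(1) if len(F) else "")
G=dict(coarse=(439,228,56,30),fine=(459,85,38,30),pan=(453,-237,32,30),lid=(679,18,14,30),seatrim=(650,-207,63,44))
for k,(x,y,z,r) in G.items():
    for n in C:
        P=C[n]; d=np.hypot(P[:,0]-x,P[:,1]-y)
        R=P[(d<r+9)&(d>(23 if r==30 else 36))&(abs(P[:,2]-z-1.5)<3)]
        c=np.array([x,y,r],float)
        # outer edge: farthest point in each angle bin
        for _ in range(4):
            a=np.arctan2(R[:,1]-c[1],R[:,0]-c[0]); dd=np.hypot(R[:,0]-c[0],R[:,1]-c[1]); b=((a+np.pi)/(2*np.pi)*24).astype(int)
            E=np.array([R[b==i][dd[b==i].argmax()] for i in range(24) if (b==i).any()])
            c=fit(E)
        print(k,n,len(R),len(E),c.round(1),E[:,2].mean().round(1))
E
```

```text
axes x,y of tool [[-0.    -0.001 -1.   ]
 [ 0.364  0.931 -0.001]]
finger top 2 [245.3 247.8]
finger scene 160 [244.1 244.7 246.7 247.  249.3]
coarse top 72 24 [438.2 230.4  28.7] 56.6
coarse scene 38 23 [440.  228.9  28.9] 56.3
fine top 64 23 [457.4  87.2  29. ] 38.6
fine scene 37 22 [460.4  84.5  29.6] 38.3
pan top 65 24 [ 452.3 -236.    28.5] 33.2
pan scene 36 19 [ 454.8 -238.5   29.1] 32.4
lid top 119 23 [678.   19.8  29.2] 14.5
lid scene 65 22 [681.5  16.3  29.2] 14.7
seatrim top 136 24 [ 648.  -206.6   44.5] 63.4
seatrim scene 105 24 [ 651.  -207.3   43.7] 63.6
```

```bash
python3 -m crank '[[[0.1,-0.4,0],[0,0,0]],[[0.1,-0.4,0],[0,0,0]],[[0.1,-0.4,0],[0,0,0]],[[0.1,-0.4,0],[0,0,0]],[[0.1,-0.4,0],[0,0,0]],[[0.1,-0.4,0],[0,0,0]],[[0.1,-0.4,0],[0,0,0]],[[0.1,-0.4,0],[0,0,0]],[[0.1,-0.4,0],[0,0,0]],[[0.1,-0.4,0],[0,0,0]]]' 0.0854
```

```text
t: 1.35
position: [327.5, 182.9, 231.2]
orientation: [0.695, 0.131, 0.695, -0.131]
force: [0.6, -0.2, -0.4]
width: 1.001
```

```bash
python3 -m crank '[[[0.126,-0.419,0],[0,0,0]],[[0.126,-0.419,0],[0,0,0]],[[0.126,-0.419,0],[0,0,0]],[[0.126,-0.419,0],[0,0,0]],[[0.126,-0.419,0],[0,0,0]],[[0.126,-0.419,0],[0,0,0]],[[0.126,-0.419,0],[0,0,0]],[[0.126,-0.419,0],[0,0,0]],[[0.126,-0.419,0],[0,0,0]],[[0.126,-0.419,0],[0,0,0]]]'
python3 -m crank '[[[0,0,-0.06],[0,0,0]],[[0,0,-0.12],[0,0,0]],[[0,0,-0.17],[0,0,0]],[[0,0,-0.17],[0,0,0]],[[0,0,-0.17],[0,0,0]]]'
python3 - <<'E'
from h import *
p,d=env.snapshot("scene"); u,v=proj("scene",[453,-237,40])[0].astype(int); a=p[v-60:v+50,u-75:u+75,::-1]
p,d=env.snapshot("top"); u,v=proj("top",[453,-237,40])[0].astype(int); b=p[v-55:v+55,u-75:u+75,::-1]
cv2.imwrite("pics/pan1.png",cv2.resize(np.hstack([a,b]),None,fx=2.6,fy=2.6,interpolation=2))
E
```

```text
t: 2.6
position: [453.5, -235.4, 231.1]
orientation: [0.695, 0.131, 0.695, -0.13]
force: [-0.2, -0.4, 0.0]
width: 1.0
t: 3.22
position: [454.7, -236.8, 63.0]
orientation: [0.696, 0.131, 0.694, -0.131]
force: [0.2, 0.4, -0.8]
width: 0.999
```

View pics/pan1.png

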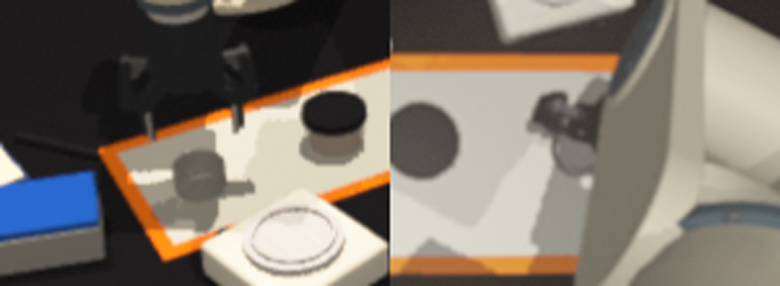

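The crop shows the fingers at (150,125) and (237,115) straddling the pan at (200,175). I'll go down and grip.

```bash
python3 -m crank '[[[0,0,-0.025],[0,0,0]],[[0,0,-0.045],[0,0,0]],[[0,0,-0.056],[0,0,0]],[[0,0,-0.056],[0,0,0]],[[0,0,-0.056],[0,0,0]]]'
python3 -m crank '[[[0,0,0],[0,0,0]],[[0,0,0],[0,0,0]],[[0,0,0],[0,0,0]],[[0,0,0],[0,0,0]],[[0,0,0],[0,0,0]],[[0,0,0],[0,0,0]]]' 0.04
```

```text
t: 3.95
position: [454.3, -237.3, 6.2]
orientation: [0.695, 0.131, 0.694, -0.131]
force: [0.4, -0.6, -0.8]
width: 0.996
t: 4.7
position: [454.0, -237.1, 6.5]
orientation: [0.695, 0.131, 0.695, -0.131]
force: [-2.9, 1.8, 13.3]
width: 0.69
```

```bash
python3 -m crank '[[[0,0,0.05],[0,0,0]],[[0,0,0.1],[0,0,0]],[[0.05,0.01,0.1],[0,0,0]],[[0.1,0.02,0.1],[0,0,0]],[[0.15,0.025,0.1],[0,0,0]],[[0.196,0.03,0.1],[0,0,0]],[[0.196,0.03,0.1],[0,0,0]],[[0.196,0.03,0.1],[0,0,0]]]'
cat > look.py <<'E'
# look.py name x y z  : crop of both views around a world point
import sys; from h import *
n,x,y,z=sys.argv[1],*map(float,sys.argv[2:5]); L=[]
for c in("scene","top"):
    p,d=env.snapshot(c); np.save(f"pics/{n}_{c}.npy",d); cv2.imwrite(f"pics/{n}_{c}_full.png",p[:,:,::-1])
    u,v=proj(c,[x,y,z])[0].astype(int); a=cv2.copyMakeBorder(p,80,80,80,80,0)[v+25:v+135,u+5:u+155,::-1]; L.append(a)
cv2.imwrite(f"pics/{n}.png",cv2.resize(np.hstack(L),None,fx=2.6,fy=2.6,interpolation=2))
E
python3 look.py pan2 650 -207 80
```

```text
t: 5.7
position: [648.5, -206.7, 104.6]
orientation: [0.694, 0.131, 0.696, -0.131]
force: [-0.1, -0.1, -0.6]
width: 0.688
```

View pics/pan2.png

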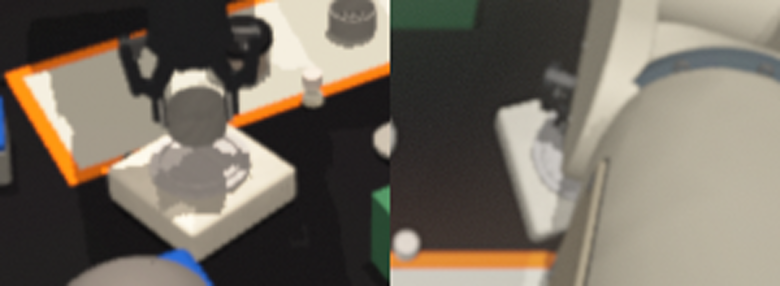

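The pan is held upright above the seat, at (195,115) in the crop, with the seat ring at (205,165). I'll lower it.

```bash
python3 -m crank '[[[0,0,-0.02],[0,0,0]],[[0,0,-0.036],[0,0,0]],[[0,0,-0.039],[0,0,0]],[[0,0,-0.040],[0,0,0]],[[0,0,-0.040],[0,0,0]]]'
python3 -m crank '[[[0,0,-0.001],[0,0,0]],[[0,0,-0.002],[0,0,0]],[[0,0,-0.002],[0,0,0]]]'
```

```text
t: 6.42
position: [649.6, -206.9, 65.0]
orientation: [0.695, 0.131, 0.695, -0.131]
force: [-1.1, -0.4, -1.9]
width: 0.686
t: 6.8
position: [649.8, -207.0, 64.6]
orientation: [0.695, 0.131, 0.695, -0.131]
force: [-4.7, 0.2, 10.1]
width: 0.689
```

Contact at 10 N, so I'll release, retreat straight up and check.

```bash
python3 -m crank '[[[0,0,0],[0,0,0]],[[0,0,0],[0,0,0]],[[0,0,0],[0,0,0]],[[0,0,0],[0,0,0]]]' 0.0854
python3 -m crank '[[[0,0,0.02],[0,0,0]],[[0,0,0.05],[0,0,0]],[[0,0,0.1],[0,0,0]],[[0,0,0.15],[0,0,0]],[[-0.03,0.05,0.15],[0,0,0]],[[-0.06,0.1,0.15],[0,0,0]],[[-0.09,0.15,0.15],[0,0,0]],[[-0.12,0.2,0.15],[0,0,0]],[[-0.15,0.25,0.15],[0,0,0]],[[-0.19,0.293,0.15],[0,0,0]]]'
python3 look.py pan3 650 -207 80
```

```text
t: 7.3
position: [649.6, -206.9, 63.1]
orientation: [0.695, 0.131, 0.695, -0.131]
force: [0.1, -0.7, -0.2]
width: 1.0
t: 8.55
position: [459.3, 87.7, 214.8]
orientation: [0.696, 0.131, 0.694, -0.131]
force: [0.9, 0.6, 0.2]
width: 0.996
```

View pics/pan3.png

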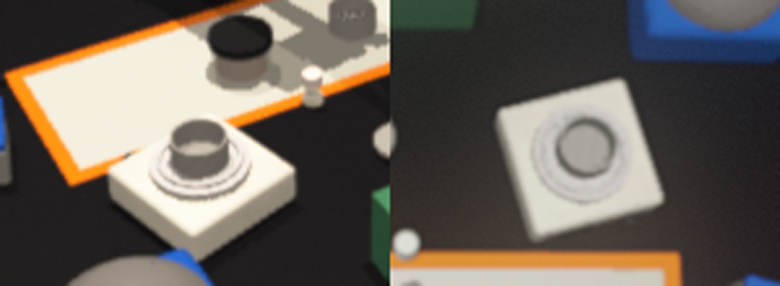

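The pan stands inside the rim, at (200,150) in the scene crop and (585,148) in the top crop. I'll measure its rim and re-measure the fine sieve.

```bash
cat > rim.py <<'E'
# rim.py name key:x:y:z:r ...
import sys; from meas import *
for g in sys.argv[2:]:
    k,x,y,z,r=g.split(":"); x,y,z,r=map(float,(x,y,z,r)); M=[]
    for n in("top","scene"):
        P=cloud(n,np.load(f"pics/{sys.argv[1]}_{n}.npy")).reshape(-1,3); d=np.hypot(P[:,0]-x,P[:,1]-y)
        R=P[(d<r+9)&(d>(.75*r))&(abs(P[:,2]-z-1.5)<3)]; c=np.array([x,y,r])
        if len(R)<15: print(k,n,"hidden"); continue
        for _ in range(4):
            a=np.arctan2(R[:,1]-c[1],R[:,0]-c[0]); dd=np.hypot(R[:,0]-c[0],R[:,1]-c[1]); b=((a+np.pi)/(2*np.pi)*24).astype(int)
            E=np.array([R[b==i][dd[b==i].argmax()] for i in range(24) if (b==i).any()]); c=fit(E)
        M.append(c); print(k,n,len(R),len(E),c.round(1),E[:,2].mean().round(1))
    if M: print("  mean",np.mean(M,0).round(1))
E
python3 rim.py pan3 pan:650:-207:90:30 seatrim:650:-207:63:44 lid:680:18:14:30
```

```text
pan top 76 24 [ 648.5 -205.4   29.7] 90.6
pan scene 59 24 [ 650.8 -207.4   29.5] 90.6
  mean [ 649.6 -206.4   29.6]
seatrim top 134 24 [ 648.7 -206.2   44.6] 62.9
seatrim scene 81 19 [ 652.8 -208.2   44.3] 63.2
  mean [ 650.8 -207.2   44.4]
lid top 133 24 [677.9  19.8  29.2] 14.9
lid scene 69 21 [680.5  16.7  29. ] 14.3
  mean [679.2  18.2  29.1]
```

```bash
python3 -m crank '[[[0,0,-0.06],[0,0,0]],[[0,0,-0.12],[0,0,0]],[[0,0,-0.15],[0,0,0]],[[0,0,-0.17],[0,0,0]],[[0,0,-0.19],[0,0,0]],[[0,0,-0.202],[0,0,0]],[[0,0,-0.202],[0,0,0]],[[0,0,-0.202],[0,0,0]]]'
python3 -m crank '[[[0,0,0],[0,0,0]],[[0,0,0],[0,0,0]],[[0,0,0],[0,0,0]],[[0,0,0],[0,0,0]],[[0,0,0],[0,0,0]],[[0,0,0],[0,0,0]]]' 0.04
python3 -m crank '[[[0,0,0.05],[0,0,0]],[[0,0,0.10],[0,0,0]],[[0,0,0.15],[0,0,0]],[[0.05,-0.05,0.15],[0,0,0]],[[0.09,-0.1,0.15],[0,0,0]],[[0.13,-0.15,0.15],[0,0,0]],[[0.17,-0.2,0.15],[0,0,0]],[[0.19,-0.25,0.15],[0,0,0]],[[0.19,-0.293,0.15],[0,0,0]],[[0.19,-0.293,0.15],[0,0,0]]]'
python3 look.py fine1 650 -207 140
```

```text
t: 9.65
position: [460.3, 86.1, 12.0]
orientation: [0.695, 0.131, 0.694, -0.131]
force: [-0.4, -0.5, -0.7]
width: 1.004
t: 10.4
position: [460.1, 86.2, 12.4]
orientation: [0.695, 0.131, 0.694, -0.131]
force: [-2.1, -0.5, 15.5]
width: 0.686
t: 11.65
position: [649.3, -210.2, 161.0]
orientation: [0.695, 0.132, 0.695, -0.132]
force: [0.3, 0.4, -2.0]
width: 0.68
```

View pics/fine1.png

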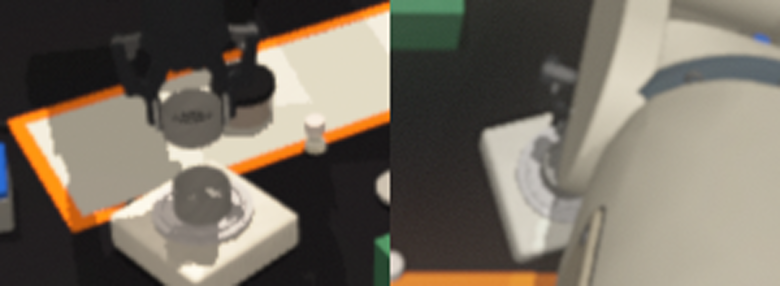

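The fine sieve is held at (190,117), above the pan at (203,190). I'll check its centre and tilt by depth.

```bash
cat > held.py <<'E'
# held.py name x y ztop : scene-view centre and tilt of the held piece's upper rim
import sys; from meas import *
n,x,y,z=sys.argv[1],*map(float,sys.argv[2:5])
P=cloud("scene",np.load(f"pics/{n}_scene.npy")); im=cv2.imread(f"pics/{n}_scene_full.png").astype(int)
d=np.hypot(P[...,0]-x,P[...,1]-y)
for lo in range(-60,16,5):
    m=(d<34)&(P[...,2]>=z+lo)&(P[...,2]<z+lo+5); R=P[m]
    if len(R)>3: print(lo,len(R),"x",R[:,0].min().round(),R[:,0].max().round(),"y",R[:,1].min().round(),R[:,1].max().round())
m=(d<34)&(P[...,2]>z-60)&(P[...,2]<z+10)&(P[...,0]>x+8)   # wall facing the camera
R=P[m]; R=R[np.hypot(R[:,0]-x,R[:,1]-y)>26]
def f(q): # cylinder axis: point at z, slopes
    c=q[:2]+q[2:4]*(R[:,2:3]-z); return np.hypot(R[:,0]-c[:,0],R[:,1]-c[:,1])-30
q=least_squares(f,[x,y,0,0],loss="soft_l1").x; print("axis at ztop",q[:2].round(1),"tilt",q[2:].round(3),len(R))
E
python3 held.py fine1 649.5 -208.5 187
python3 - <<'E'
from station import env
print(env.observe()["position"])
E
```

```text
-35 6 x 655.0 676.0 y -236.0 -186.0
-30 68 x 621.0 682.0 y -239.0 -186.0
-25 95 x 618.0 680.0 y -240.0 -182.0
-20 67 x 617.0 680.0 y -241.0 -183.0
-15 73 x 618.0 680.0 y -239.0 -182.0
-10 72 x 619.0 679.0 y -242.0 -183.0
-5 86 x 617.0 680.0 y -241.0 -180.0
0 32 x 623.0 679.0 y -241.0 -181.0
5 4 x 642.0 671.0 y -240.0 -183.0
10 8 x 639.0 673.0 y -242.0 -180.0
axis at ztop [ 648.7 -208.7] tilt [0.051 0.042] 218
[ 649.08479739 -206.97971059  161.00545728]
```

```bash
python3 -m crank '[[[0,0,-0.04],[0,0,0]],[[0,0,-0.055],[0,0,0]],[[0,0,-0.058],[0,0,0]],[[0,0,-0.060],[0,0,0]],[[0,0,-0.062],[0,0,0]],[[0,0,-0.064],[0,0,0]],[[0,0,-0.065],[0,0,0]],[[0,0,-0.065],[0,0,0]]]'
python3 -m crank '[[[0,0,-0.001],[0,0,0]],[[0,0,-0.002],[0,0,0]],[[0,0,-0.003],[0,0,0]],[[0,0,-0.003],[0,0,0]]]'
```

```text
t: 12.75
position: [649.6, -207.0, 96.3]
orientation: [0.695, 0.131, 0.695, -0.131]
force: [-0.9, 0.2, -0.1]
width: 0.683
t: 13.25
position: [649.7, -207.0, 94.6]
orientation: [0.695, 0.131, 0.695, -0.131]
force: [-3.2, 0.1, 9.7]
width: 0.683
```

```bash
python3 -m crank '[[[0,0,0],[0,0,0]],[[0,0,0],[0,0,0]],[[0,0,0],[0,0,0]],[[0,0,0],[0,0,0]]]' 0.0854
python3 -m crank '[[[0,0,0.02],[0,0,0]],[[0,0,0.05],[0,0,0]],[[0,0,0.1],[0,0,0]],[[0,0,0.14],[0,0,0]],[[-0.02,0.05,0.14],[0,0,0]],[[-0.05,0.1,0.14],[0,0,0]],[[-0.08,0.15,0.14],[0,0,0]],[[-0.1,0.2,0.14],[0,0,0]],[[-0.13,0.25,0.14],[0,0,0]],[[-0.15,0.3,0.14],[0,0,0]]]'
python3 -m crank '[[[-0.03,0.05,0],[0,0,0]],[[-0.05,0.1,0],[0,0,0]],[[-0.06,0.136,0],[0,0,0]],[[-0.06,0.136,0],[0,0,0]],[[-0.06,0.136,0],[0,0,0]]]'
python3 look.py fine2 650 -207 110
python3 rim.py fine2 fine:650:-207:120:30 coarse:439:229:56:30 lid:680:18:14:30
```

```text
t: 13.75
position: [649.6, -206.9, 93.1]
orientation: [0.695, 0.131, 0.695, -0.131]
force: [-0.0, 0.1, -0.7]
width: 1.001
t: 15.0
position: [498.6, 94.5, 234.9]
orientation: [0.695, 0.131, 0.694, -0.131]
force: [1.0, 0.8, 0.7]
width: 1.002
t: 15.62
position: [439.8, 228.9, 234.1]
orientation: [0.695, 0.131, 0.695, -0.131]
force: [0.9, -0.5, -0.0]
width: 0.996
fine top 87 24 [ 648.4 -205.4   29.8] 120.2
fine scene 60 23 [ 651.  -207.3   29.2] 120.5
  mean [ 649.7 -206.3   29.5]
coarse top 46 18 [438.1 230.2  28.7] 57.5
coarse scene 33 22 [440.4 228.7  29.3] 56.2
  mean [439.3 229.4  29. ]
lid top 129 24 [678.   19.8  29.1] 14.8
lid scene 80 22 [680.7  16.4  29. ] 14.5
  mean [679.4  18.1  29. ]
```

View pics/fine2.png

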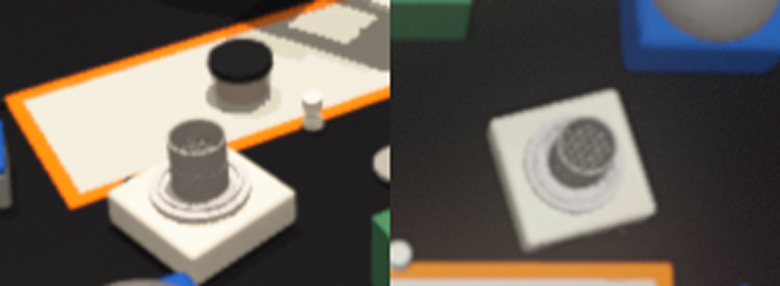

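The fine sieve is seated: the rim height reads 120 mm and the axis is within 1 mm of the pan's. In the crop it is at (197,160). The coarse sieve is next.

```bash
python3 -m crank '[[[0,0,-0.06],[0,0,0]],[[0,0,-0.12],[0,0,0]],[[0,0,-0.15],[0,0,0]],[[0,0,-0.17],[0,0,0]],[[0,0,-0.19],[0,0,0]],[[0,0,-0.208],[0,0,0]],[[0,0,-0.208],[0,0,0]],[[0,0,-0.208],[0,0,0]]]'
python3 -m crank '[[[0,0,0],[0,0,0]],[[0,0,0],[0,0,0]],[[0,0,0],[0,0,0]],[[0,0,0],[0,0,0]],[[0,0,0],[0,0,0]],[[0,0,0],[0,0,0]]]' 0.04
python3 -m crank '[[[0,0,0.05],[0,0,0]],[[0,0,0.10],[0,0,0]],[[0,0,0.15],[0,0,0]],[[0,0,0.18],[0,0,0]],[[0.02,-0.05,0.18],[0,0,0]],[[0.05,-0.1,0.18],[0,0,0]],[[0.08,-0.15,0.18],[0,0,0]],[[0.1,-0.2,0.18],[0,0,0]],[[0.13,-0.25,0.18],[0,0,0]],[[0.15,-0.3,0.18],[0,0,0]]]'
python3 -m crank '[[[0.03,-0.05,0],[0,0,0]],[[0.05,-0.1,0],[0,0,0]],[[0.06,-0.136,0],[0,0,0]],[[0.06,-0.136,0],[0,0,0]],[[0.06,-0.136,0],[0,0,0]],[[0.06,-0.136,0],[0,0,0]]]'
python3 look.py coarse1 650 -207 160
python3 held.py coarse1 649.5 -207 236
```

```text
t: 16.73
position: [440.2, 228.7, 25.9]
orientation: [0.695, 0.131, 0.695, -0.131]
force: [0.7, -0.5, -0.8]
width: 1.001
t: 17.48
position: [440.2, 229.2, 26.5]
orientation: [0.695, 0.131, 0.694, -0.131]
force: [-1.4, -1.9, 9.8]
width: 0.68
t: 18.73
position: [590.5, -72.7, 205.6]
orientation: [0.695, 0.131, 0.695, -0.131]
force: [0.2, -0.1, -1.9]
width: 0.682
t: 19.48
position: [649.3, -205.7, 205.4]
orientation: [0.695, 0.131, 0.695, -0.131]
force: [-0.8, -0.6, -0.9]
width: 0.678
-50 26 x 645.0 679.0 y -235.0 -180.0
-45 41 x 644.0 679.0 y -234.0 -181.0
-40 46 x 617.0 679.0 y -234.0 -179.0
-35 57 x 619.0 678.0 y -235.0 -178.0
-30 64 x 616.0 681.0 y -235.0 -182.0
-25 70 x 619.0 678.0 y -238.0 -179.0
-20 73 x 618.0 680.0 y -241.0 -178.0
-15 79 x 619.0 681.0 y -240.0 -177.0
-10 82 x 617.0 680.0 y -240.0 -179.0
-5 99 x 617.0 679.0 y -240.0 -175.0
0 17 x 620.0 673.0 y -240.0 -180.0
5 6 x 645.0 669.0 y -238.0 -179.0
10 7 x 643.0 667.0 y -241.0 -177.0
axis at ztop [ 647.4 -204.7] tilt [0.002 0.021] 287
```

View pics/coarse1.png

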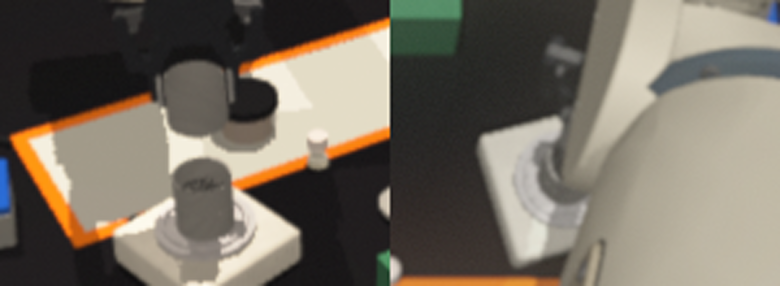

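The coarse sieve is held upright at (195,95), over the fine sieve at (203,185). I'll lower it.

```bash
python3 -m crank '[[[0,0,-0.04],[0,0,0]],[[0,0,-0.054],[0,0,0]],[[0,0,-0.058],[0,0,0]],[[0,0,-0.060],[0,0,0]],[[0,0,-0.062],[0,0,0]],[[0,0,-0.064],[0,0,0]],[[0,0,-0.065],[0,0,0]],[[0,0,-0.065],[0,0,0]]]'
python3 -m crank '[[[0,0,-0.001],[0,0,0]],[[0,0,-0.002],[0,0,0]],[[0,0,-0.003],[0,0,0]],[[0,0,-0.003],[0,0,0]]]'
```

```text
t: 20.58
position: [649.6, -207.0, 140.3]
orientation: [0.695, 0.131, 0.695, -0.131]
force: [0.1, -0.1, -2.1]
width: 0.683
t: 21.08
position: [649.9, -207.0, 138.6]
orientation: [0.695, 0.131, 0.695, -0.131]
force: [-2.9, 1.3, 8.1]
width: 0.683
```

```bash
python3 -m crank '[[[0,0,0],[0,0,0]],[[0,0,0],[0,0,0]],[[0,0,0],[0,0,0]],[[0,0,0],[0,0,0]]]' 0.0854
python3 -m crank '[[[0,0,0.02],[0,0,0]],[[0,0,0.05],[0,0,0]],[[0,0,0.09],[0,0,0]],[[0,0,0.12],[0,0,0]],[[0.01,0.05,0.12],[0,0,0]],[[0.015,0.1,0.12],[0,0,0]],[[0.02,0.15,0.12],[0,0,0]],[[0.03,0.2,0.12],[0,0,0]],[[0.03,0.225,0.12],[0,0,0]],[[0.03,0.225,0.12],[0,0,0]]]'
python3 look.py coarse2 650 -207 130
python3 rim.py coarse2 coarse:650:-207:168:30 lid:680:18:14:30
```

```text
t: 21.58
position: [649.6, -206.9, 137.2]
orientation: [0.695, 0.131, 0.695, -0.131]
force: [-0.4, 0.0, 1.0]
width: 1.0
t: 22.82
position: [679.6, 19.5, 258.2]
orientation: [0.695, 0.13, 0.695, -0.13]
force: [0.4, -0.5, -0.8]
width: 1.0
coarse top 91 24 [ 647.6 -204.7   29.3] 168.3
coarse scene 69 23 [ 649.1 -207.    29.9] 167.9
  mean [ 648.3 -205.9   29.6]
lid top hidden
lid scene 72 21 [680.6  16.9  28.6] 14.5
  mean [680.6  16.9  28.6]
```

View pics/coarse2.png

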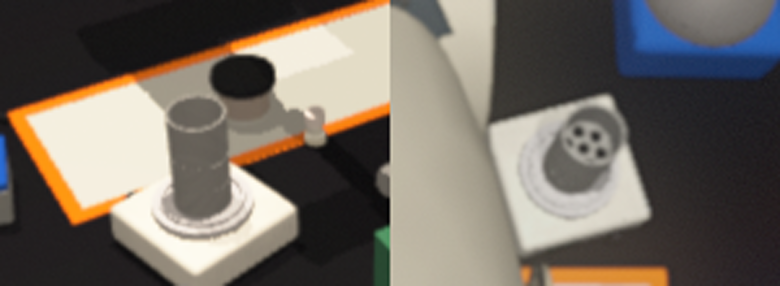

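The coarse sieve is seated: the rim is at 168 mm, centred near (648.5,-206), and in the crop it is at (197,150). The lid is next, gripped by the knob.

```bash
python3 -m crank '[[[0,0,-0.06],[0,0,0]],[[0,0,-0.12],[0,0,0]],[[0,0,-0.17],[0,0,0]],[[0,0,-0.2],[0,0,0]],[[0,0,-0.22],[0,0,0]],[[0,0,-0.235],[0,0,0]],[[0,0,-0.241],[0,0,0]],[[0,0,-0.241],[0,0,0]],[[0,0,-0.241],[0,0,0]]]'
python3 -m crank '[[[0,0,0],[0,0,0]],[[0,0,0],[0,0,0]],[[0,0,0],[0,0,0]],[[0,0,0],[0,0,0]],[[0,0,0],[0,0,0]],[[0,0,0],[0,0,0]],[[0,0,0],[0,0,0]],[[0,0,0],[0,0,0]]]' 0.01
```

```text
t: 24.05
position: [680.4, 18.1, 17.3]
orientation: [0.695, 0.131, 0.694, -0.131]
force: [-0.3, 0.5, 0.5]
width: 0.996
t: 25.05
position: [679.9, 18.1, 16.5]
orientation: [0.695, 0.131, 0.695, -0.131]
force: [-0.9, 0.9, 4.7]
width: 0.187
```

```bash
python3 -m crank '[[[0,0,0.05],[0,0,0]],[[0,0,0.10],[0,0,0]],[[0,0,0.15],[0,0,0]],[[0,0,0.19],[0,0,0]],[[0,0,0.2],[0,0,0]],[[-0.01,-0.05,0.2],[0,0,0]],[[-0.015,-0.1,0.2],[0,0,0]],[[-0.02,-0.15,0.2],[0,0,0]],[[-0.031,-0.2,0.2],[0,0,0]],[[-0.031,-0.225,0.2],[0,0,0]]]'
python3 -m crank '[[[0,0,0],[0,0,0]],[[0,0,0],[0,0,0]],[[0,0,0],[0,0,0]]]'
python3 look.py lid1 650 -207 190
python3 rim.py lid1 lid:649:-206.5:214:30
```

```text
t: 26.3
position: [646.9, -209.1, 214.1]
orientation: [0.694, 0.132, 0.696, -0.132]
force: [0.4, 0.7, -1.2]
width: 0.192
t: 26.68
position: [648.9, -205.5, 215.9]
orientation: [0.695, 0.131, 0.695, -0.13]
force: [0.6, -0.5, -1.1]
width: 0.189
lid top 37 5 [ 646.8 -212.1   36.3] 214.3
lid scene 69 17 [ 649.7 -206.    28.8] 214.5
  mean [ 648.3 -209.1   32.6]
```

View pics/lid1.png

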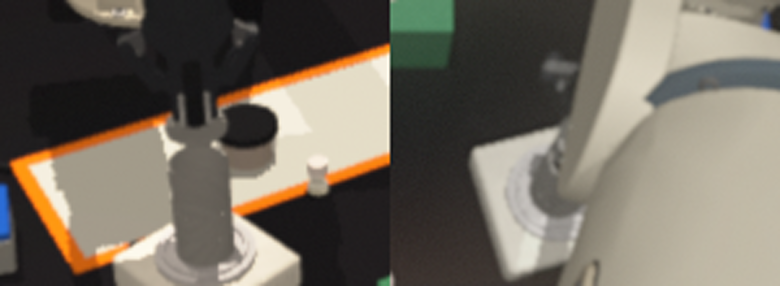

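The lid is held level at (195,130), centred over the stack, and the scene-view circles agree within 1.2 mm. I'll lower it.

```bash
python3 -m crank '[[[0,0,-0.02],[0,0,0]],[[0,0,-0.029],[0,0,0]],[[0,0,-0.032],[0,0,0]],[[0,0,-0.034],[0,0,0]],[[0,0,-0.036],[0,0,0]],[[0,0,-0.037],[0,0,0]],[[0,0,-0.037],[0,0,0]]]'
python3 -m crank '[[[0,0,-0.001],[0,0,0]],[[0,0,-0.002],[0,0,0]],[[0,0,-0.003],[0,0,0]],[[0,0,-0.004],[0,0,0]],[[0,0,-0.004],[0,0,0]]]'
```

```text
t: 27.65
position: [648.7, -207.0, 179.4]
orientation: [0.695, 0.131, 0.695, -0.131]
force: [0.7, -1.0, -1.1]
width: 0.187
t: 28.28
position: [649.0, -207.0, 176.5]
orientation: [0.695, 0.131, 0.694, -0.131]
force: [-2.7, 0.7, 6.6]
width: 0.19
```

```bash
python3 -m crank '[[[0,0,0],[0,0,0]],[[0,0,0],[0,0,0]],[[0,0,0],[0,0,0]],[[0,0,0],[0,0,0]],[[0,0,0],[0,0,0]]]' 0.06
python3 -m crank '[[[0,0,0.02],[0,0,0]],[[0,0,0.05],[0,0,0]],[[0,0,0.08],[0,0,0]],[[0,0,0.1],[0,0,0]],[[-0.03,0.05,0.1],[0,0,0]],[[-0.06,0.1,0.1],[0,0,0]],[[-0.09,0.15,0.1],[0,0,0]],[[-0.12,0.2,0.1],[0,0,0]],[[-0.12,0.2,0.1],[0,0,0]],[[-0.12,0.2,0.1],[0,0,0]]]'
python3 look.py end 650 -207 140
python3 rim.py end lid:649:-206.5:174:30 coarse:649:-206.5:162:30 tub:460:-67:55:39 vial:557:-25:43:12
```

```text
t: 28.9
position: [648.6, -206.9, 175.2]
orientation: [0.695, 0.131, 0.695, -0.131]
force: [-0.8, -0.3, 0.2]
width: 0.705
t: 30.15
position: [529.1, -7.0, 276.0]
orientation: [0.695, 0.131, 0.694, -0.131]
force: [-0.6, -0.5, -0.4]
width: 0.702
lid top 180 24 [ 648.1 -205.3   29.1] 174.5
lid scene 105 23 [ 650.1 -207.4   29.5] 173.9
  mean [ 649.1 -206.4   29.3]
coarse top 20 9 [ 647.2 -205.3   29.7] 164.3
coarse scene 47 11 [ 651.2 -207.2   28.7] 164.1
  mean [ 649.2 -206.2   29.2]
tub top 185 24 [458.7 -65.3  37. ] 55.3
tub scene 79 24 [461.5 -69.3  38. ] 54.9
  mean [460.1 -67.3  37.5]
vial top 15 11 [556.1 -24.5  10.6] 43.2
vial scene hidden
  mean [556.1 -24.5  10.6]
```

View pics/end.png

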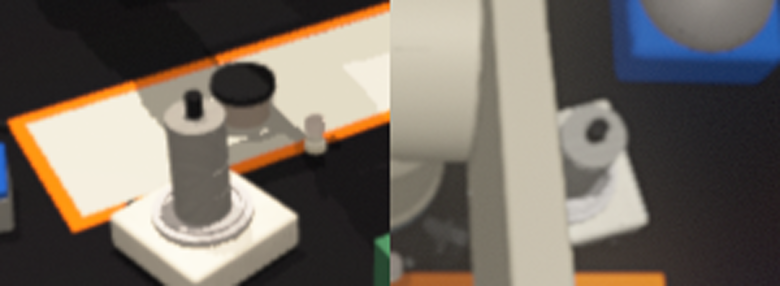

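The stack at (197,160) is complete and upright. The lid disc is at 174 mm as expected (58+24+30+48+14), and the gripper is clear. I'll hand it in.

```bash
python3 -c "
from station import env
print(env.sign_off())"
```

```text
the job is handed in; nothing more can be done
None
```

I built the stack on the shaker in order (pan, fine sieve, coarse sieve, lid), let go of every piece, and handed the job in at about 30 s of the 112 s allowed.

- **Heights:** the last depth readings from both views put the rims of the pan, fine sieve and coarse sieve at 90.6, 120.3 and 168.1 mm, and the lid disc at 174.2 mm. The seated values are 90, 120, 168 and 174 mm.
- **Centring:** all four axes lie within about 1.5 mm of each other and within about 3 mm of the seat centre. The two cameras disagreed by 2–4 mm throughout, within the stated calibration, so I used their mean.
- **Other items:** the tub stands where it was. The vial does too, though only the top camera gave a reading for it at the end. I did not re-measure the bottle or tip box, but the arm kept well clear of both.
- **Contact:** no contact force above about 16 N showed at the end of any move, and the gripper was clear of everything at hand-in.

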